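# Zero the poppy-seed mill and set it three clicks off

## Robot

A 6-joint arm with a two-finger parallel gripper is mounted at the origin on the work surface. World frame = base frame: x ahead of the robot, y to its left, z up, the work surface at z = 0. Lengths are in mm, angles in rad, forces in N, time in s.
With the tool pointing down it reaches from about 350 to 975 mm from the base axis. Payload 7.1 kg.
Tool frame: the origin (TCP) lies midway between the tips of the shut fingers; the grasp point (between the pads) lies 19 mm behind it; z points along the fingers, y is the line along which they close (so a half turn about z gives the same grasp; the last joint's range is limited). The gripper opens to 88 mm and grips with 3 to 60 N. Pads are 20 mm wide; open, the fingers measure 115 mm over their backs; the gripper's body (75 mm by 178 mm) begins 61 mm behind the grasp point.
Start: joints at [1.289, 0.423, 1.63, -0, 1.089, -0.019], TCP at [162.334, 603.533, 195.575] pointing down, gripper open.
Joint ranges: [-3, 3], [-0.9, 2.11], [0.09, 2.58], [-1.31, 4.45], [0.11, 2.69], [-2.54, 2.54]. Speed limits (rad/s): [2.39, 2.39, 3.01, 3.14, 3.14, 3.14].

## Interface

Orientations are given as a rotation vector (axis times angle).
In Python, from workcell import status, eyes, ticket gives the robot as it stands.
- The arm moves only by the shell command python3 -m jog 'ROWS' [OPENING]. ROWS is a JSON list of rows, 1 to 5 of them, each of 6 numbers: dx, dy, dz in mm, then a rotation vector rx, ry, rz in rad; each row shifts and turns the commanded pose from where the row before left it, along the tool's axes as they then stand; what a row does not reach is not made up. A row lasts 1/12 s, in which the tool goes at most 41.7 mm and 0.125 rad, less where a joint would pass 70% of its speed; a pose out of reach is approached as far as the arm can. OPENING is the finger opening in mm, set as the command begins (- or left out keeps the last). The fingers move at their own pace and stop on an object; the grip force is fixed at half the most. Time passes only in rows, so rows that do not move let the fingers close. It prints the time, the measured TCP pose, the force, the opening and the grip force at its end.
- status.get_obs(): the state, without advancing time (a new reading comes with each control period).
- eyes.get_image(name): name is "scene" or "top" or "wrist"; returns a dict with "img" (420x560x3 uint8, red, green, blue), "range_z" (420x560 float32, mm along the optical axis (not along the pixel's ray), 0 where there is no reading), "fx", "fy", "cx", "cy" (pixels), "R" (3x3) and "t" (3): a world point X has camera coordinates R X + t. Camera axes: x right, y down, z forward; pixel columns grow to the right and rows downward; lengths in mm; the calibration is good to about 2 mm. A picture is of the moment at which its call begins.
- ticket.close_job(): hands the job in; it is judged then, once.
The state is a dict: "t": time; "qpos": joint angles; "qvel": joint speeds; "joint_torque": joint torques, N m; "ee_pos": TCP position; "orientation": TCP orientation; "ft_force": force on the tool from outside, world axes, zero at the start; "moment": the same for the moment, N m; "width": finger opening in mm; "grasp_force": force on a finger pad.
Only numpy, scipy, OpenCV 4.12 (cv2) and the standard library are available. Lean on these libraries where they do the work, as an engineer would, in place of code of your own. Each camera call takes 0.05 s, during which the arm holds its last target. There are 200 camera calls.

## Task

Set the grind of the poppy-seed mill standing on the pastry board: turn its metal adjustment ring clockwise (seen from above) until you feel the burrs just touch, without forcing them, then back the ring off by exactly three clicks. Then put the mill's lid back, its plug fully down in the mouth of the ring, let go, and leave everything else where it stands.

Things in the scene. Friction and masses are not known exactly. Their poses are not given: they have to be found in the camera images.
- mill: hand mill, dark wood, fixed to the board (board top 18 mm above the counter): foot 86 mm across, body 72 mm across up to 98 mm above its underside, then a neck 44 mm across and 26 mm high, then the adjustment ring. Steel crank on its +y side, reaching 95 mm from the axis, all below 70 mm. Origin: centre of its underside, z up the axis.
- ring_top (a point): centre of the top face of the bare-metal adjustment ring, on the mill's axis, 146 mm above the mill's underside; z up, x to the ring's small index mark (turns with the ring). The ring is 58 mm across, 22 mm high, with an open mouth 40 mm across; the neck below is narrower, so fingertips may reach 20 mm below the ring. It can be released and grasped anew; it stays where it is left.
- ring (a joint): ring angle, rad, grows clockwise from above (tighter). Clicks every 0.349 rad (20 deg), click torque up to 0.17 N m; let go, it rests in the nearest click. Burrs touch at a hidden angle, 0.6 to 2.0 rad clockwise of the start; there, at a click position, is a hard stop. A firm touch: 0.3 to 0.6 N m on the ring; over 1.2 jams. Three clicks off = 1.047 rad anticlockwise of touching.
- lid: the mill's loose lid, standing plug down on the board, about 0.09 kg: steel plug 34 mm across and 12 mm high, on it a plate 50 mm across and 6 mm thick, on it an upright wooden knob 18 mm across and 28 mm high (46 mm in all). Origin: centre of the plug's underside, z up. Seated, the plate lies on the ring, the origin 12 mm below the ring's top.
- pin: bystander: marble rolling pin on a wooden cradle, lying along its y, 390 mm long, 90 mm wide, 70 mm high; origin under its middle
- jug: bystander: white ceramic jug, 94 mm across, 145 mm high, handle to its +y; origin: centre of its underside
- hook: bystander: steel dough hook lying along its x, 180 mm long, 22 mm high; origin on the board near its middle
- mould_a: bystander: silicone cupcake mould, 68 mm across, 34 mm high; origin: centre of its underside
- mould_b: bystander: a second silicone cupcake mould, the same as the first
- jar: bystander: closed storage jar, 72 mm across, 110 mm high; origin: centre of its underside
- spoon: bystander: wooden spoon lying along its x; origin on the board under its middle
Mind the look-alikes: they are no part of the job. What is shaped like the lid but pink or purple is not meant.

How it is judged:
By the outcome, as a careful person would: the job done as asked, in the order asked, and still so for the second after the job is handed in, with the robot touching nothing.
It also fails if it takes over 72 s, if anything falls off the work surface, if the arm or the gripper's body presses on something with over 40 N, if the wrist force passes 120 N, or if a joint passes its speed limit or range.

## Working session

There is one attempt and no reset: what is moved stays moved. The work goes in short steps, Python scripts to look and compute and a shell command to move; the robot and the scene stay as the last step left them, time stands still between calls to the robot, and variables do not carry over. Pictures are saved under pics/ and viewed, at most 10 in all, crops included, and the job is handed in when it is done.

```bash
ls; mkdir -p pics; python3 - <<'E'
from workcell import status, eyes
import cv2,numpy as np
print(status.get_obs())
ims=[]
for n in ["scene","top"]:
    d=eyes.get_image(n); np.savez(f"pics/{n}0.npz",**d); cv2.imwrite(f"pics/{n}0.png",cv2.cvtColor(d["img"],cv2.COLOR_RGB2BGR))
    print(n,d["fx"],d["cx"],d["cy"],d["R"].round(3).tolist(),d["t"])
E
```

```text
pics
{'t': 0.0, 'qpos': array([ 1.28898789e+00,  4.23861174e-01,  1.63068349e+00,  2.30234428e-05,
        1.08856891e+00, -1.89742719e-02]), 'qvel': array([ 2.84476079e-05,  4.57579454e-04, -1.18642153e-03,  2.28364784e-03,
        1.18153124e-03,  2.38351951e-04]), 'joint_torque': array([-1.92225481e-03, -5.44612491e+01, -2.73647118e+01,  6.41006394e-02,
        2.29438744e-02, -1.32198779e-04]), 'ee_pos': array([162.17569762, 602.98273861, 194.79157925]), 'orientation': array([-4.11655617e-01, -3.11425435e+00,  2.35710127e-03]), 'ft_force': array([-0.18957886, -0.36464079, -0.85095296]), 'moment': array([-0.03442274,  0.02795174,  0.02347157]), 'grasp_force': 0.0, 'width': 88.03106007371144}
scene 431.45121123712767 284.15687104302623 211.8206596284781 [[0.254, 0.967, -0.0], [0.637, -0.168, -0.752], [-0.728, 0.191, -0.659]] [  -7.09206662 -249.16781949 1577.50745256]
top 529.1894050189245 266.24256371976554 198.04738520254037 [[0.006, -1.0, 0.008], [-0.999, -0.006, -0.05], [0.05, -0.008, -0.999]] [-131.41308471  541.10999982 1271.36830702]
```

View pics/scene0.png

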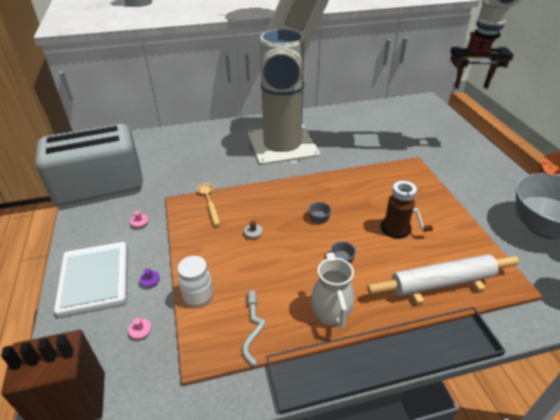

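View pics/top0.png

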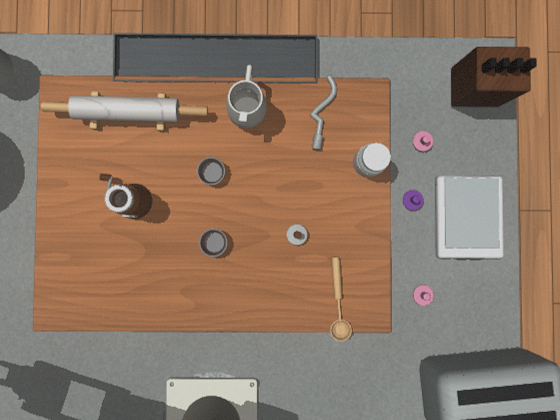

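Scene view: the mill's steel ring is at (403,190) and the lid candidate at (253,230). In the top view they are at (120,199) and (297,235). Lid-like things in the top view: grey steel with a brown knob (297,235), pink (423,141), pink (423,295), purple (413,200). Only the grey one on the board fits (steel plug, wooden knob). I'll enlarge it to confirm and measure it.

```bash
cat > h.py <<'E'
import numpy as np,cv2
from scipy.spatial.transform import Rotation as Ro
from workcell import status, eyes
def ray(d,u,v):
    R,t=d["R"],d["t"]; c=-R.T@t
    r=R.T@np.array([(u-d["cx"])/d["fx"],(v-d["cy"])/d["fy"],1.]); return c,r
def plane(d,u,v,z):
    c,r=ray(d,u,v); return c+r*(z-c[2])/r[2]
def two(d1,p1,d2,p2):
    c1,r1=ray(d1,*p1); c2,r2=ray(d2,*p2)
    s=np.linalg.lstsq(np.c_[r1,-r2],c2-c1,rcond=None)[0]
    a,b=c1+r1*s[0],c2+r2*s[1]; return (a+b)/2,np.linalg.norm(a-b)
def cloud(d):
    z=d["range_z"]; v,u=np.indices(z.shape)
    P=np.stack([(u-d["cx"])/d["fx"]*z,(v-d["cy"])/d["fy"]*z,z],-1)
    P=(P-d["t"])@d["R"]; P[z==0]=np.nan; return P
E
python3 - <<'E'
from h import *
D={n:dict(np.load(f"pics/{n}0.npz")) for n in ["scene","top"]}
for n,boxes in {"top":{"mill":(95,170,160,225),"lid":(280,218,316,252)},"scene":{"mill":(380,175,440,245),"lid":(238,212,270,245)}}.items():
    P=cloud(D[n])
    for k,(a,b,c,e) in boxes.items():
        Q=P[b:e,a:c].reshape(-1,3); Q=Q[~np.isnan(Q[:,0])]
        z=Q[:,2]; h=np.histogram(z,np.arange(0,200,6))
        print(n,k,{int(x):int(y) for x,y in zip(h[1],h[0]) if y})
        for lo,hi in ([(155,172)] if k=="mill" else [(28,40),(52,70)]):
            q=Q[(z>lo)&(z<hi)]
            if len(q): print(lo,q.mean(0).round(1),q.min(0).round(1),q.max(0).round(1),len(q))
t,s=D["top"]["img"],D["scene"]["img"]
a=cv2.resize(t[215:255,275:320],(400,355),interpolation=2); b=cv2.resize(s[210:250,233:278],(400,355),interpolation=2)
c=cv2.resize(t[180:220,97:142],(400,240),interpolation=2)
d=cv2.resize(s[175:215,380:425],(400,240),interpolation=2)
cv2.imwrite("pics/crop1.png",np.vstack([np.hstack([a,b]),np.hstack([c,d])])[...,::-1])
E
```

```text
top mill {6: 57, 12: 1259, 18: 819, 24: 112, 30: 69, 36: 31, 42: 32, 48: 27, 54: 81, 60: 64, 66: 43, 72: 20, 78: 16, 84: 17, 90: 18, 96: 14, 102: 14, 108: 23, 114: 133, 120: 70, 126: 1, 132: 2, 138: 80, 144: 132, 150: 77, 156: 141, 162: 204, 168: 3}
155 [531.7 188.9 162.3] [502.7 160.1 155.2] [560.9 219.2 169.2] 357
top lid {6: 12, 12: 541, 18: 319, 24: 12, 30: 179, 36: 108, 42: 1, 48: 1, 54: 11, 60: 29, 66: 5}
28 [ 453.9 -201.1   34.8] [ 429.4 -225.6   28.4] [ 477.  -177.8   39.7] 288
52 [ 454.  -200.8   61.9] [ 446.5 -209.8   52.7] [ 462.9 -193.1   67.9] 45
scene mill {0: 4, 12: 1665, 18: 973, 24: 106, 30: 73, 36: 48, 42: 49, 48: 58, 54: 94, 60: 69, 66: 53, 72: 59, 78: 63, 84: 44, 90: 46, 96: 40, 102: 44, 108: 44, 114: 112, 120: 104, 126: 27, 132: 18, 138: 21, 144: 74, 150: 77, 156: 100, 162: 112}
155 [536.3 188.5 161.4] [505.9 160.4 155.2] [566.2 218.4 166.8] 223
scene lid {12: 602, 18: 236, 24: 3, 30: 99, 36: 48, 42: 12, 48: 13, 54: 12, 60: 24}
28 [ 461.9 -201.4   34.9] [ 431.9 -224.5   28.2] [ 481.7 -176.2   38.8] 147
52 [ 458.1 -200.5   60.2] [ 445.1 -208.4   53.6] [ 465.3 -190.9   65.7] 38
```

View pics/crop1.png

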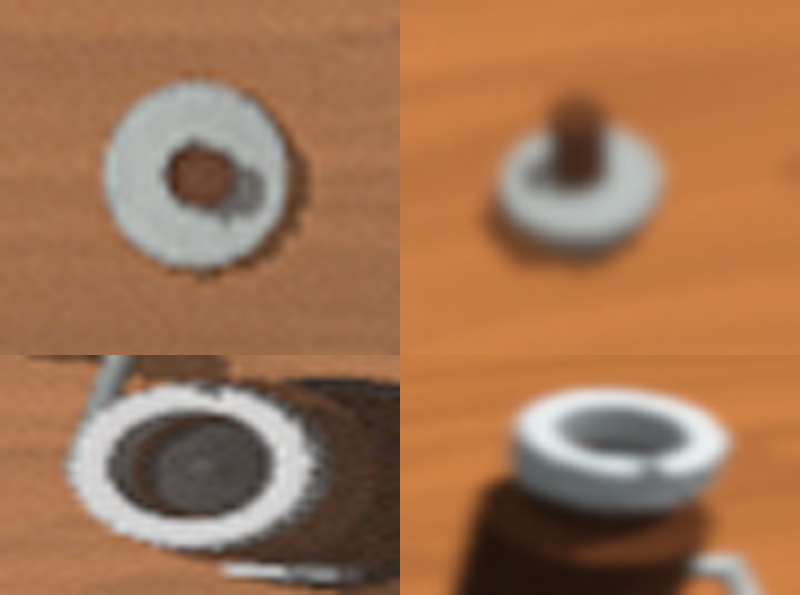

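The crop confirms it: the board object at top (297,235) has a grey steel plate and a brown wooden knob, so it is the lid. The mill's ring is open, with its index notch facing +x. Heights match the text: ring top about 164, lid plate about 36, knob top about 64. Next I'll work out the move to a view pose above the mill.

```bash
cat >> h.py <<'E'
def go(x,y,z):
    o=status.get_obs(); R=Ro.from_rotvec(o["orientation"]).as_matrix()
    d=R.T@(np.array([x,y,z])-o["ee_pos"]); print("tool delta",d.round(1),"rows",round(np.linalg.norm(d)/40,1)); return d
def st():
    o=status.get_obs(); print("t",round(o["t"],2),"p",o["ee_pos"].round(1),"o",o["orientation"].round(3),"q6",o["qpos"][5].round(3),"F",o["ft_force"].round(1),"M",o["moment"].round(2),"w",round(o["width"],1),"g",round(o["grasp_force"],1)); return o
E
python3 - <<'E'
from h import *
o=st(); print(Ro.from_rotvec(o["orientation"]).as_matrix().round(3)); go(532,189,290)
d=eyes.get_image("wrist"); R=Ro.from_rotvec(o["orientation"]).as_matrix()
print("cam in tool",(R.T@(-d["R"].T@d["t"]-o["ee_pos"])).round(1),"opt axis",(R.T@d["R"].T[:,2]).round(3),d["fx"])
E
```

```text
t 0.1 p [162.2 603.  194.9] o [-4.110e-01 -3.114e+00  2.000e-03] q6 -0.019 F [-0.1 -0.1 -0.2] M [-0.02 -0.04 -0.  ] w 88.0 g 0.0
[[-0.966  0.26  -0.   ]
 [ 0.26   0.966 -0.001]
 [-0.    -0.001 -1.   ]]
tool delta [-464.7 -303.9  -94.7] rows 14.1
cam in tool [ 6.820e+01  1.000e-01 -1.879e+02] opt axis [-0.25   0.001  0.968] 351.215921165924
```

```bash
R='[[-31,-20.3,-3,0,0,0],[-31,-20.3,-3,0,0,0],[-31,-20.3,-3,0,0,0],[-31,-20.3,-3,0,0,0],[-31,-20.3,-3,0,0,0]]' ; unset R
python3 -m jog '[[-31,-20.3,-3,0,0,0],[-31,-20.3,-3,0,0,0],[-31,-20.3,-3,0,0,0],[-31,-20.3,-3,0,0,0],[-31,-20.3,-3,0,0,0]]' 88
python3 -m jog '[[-31,-20.3,-3,0,0,0],[-31,-20.3,-3,0,0,0],[-31,-20.3,-3,0,0,0],[-31,-20.3,-3,0,0,0],[-31,-20.3,-3,0,0,0]]'
python3 -m jog '[[-31,-20.3,-3,0,0,0],[-31,-20.3,-3,0,0,0],[-31,-20.3,-3,0,0,0],[-31,-20.3,-3,0,0,0],[-31,-20.3,-3,0,0,0]]'
python3 -m jog '[[0,0,0,0,0,0],[0,0,0,0,0,0]]'
python3 - <<'E'
from h import *
st(); d=eyes.get_image("wrist"); np.savez("pics/w1.npz",**d); cv2.imwrite("pics/w1.png",d["img"][...,::-1])
E
```

```text
t: 0.57
ee_pos: [286.3, 463.8, 210.5]
orientation: [-0.411, -3.114, 0.001]
ft_force: [-0.3, -0.1, 0.9]
width: 88.0
grasp_force: 0.0
t: 0.98
ee_pos: [409.7, 325.3, 225.7]
orientation: [-0.412, -3.114, 0.0]
ft_force: [-0.1, 0.2, 0.2]
width: 88.0
grasp_force: 0.0
t: 1.4
ee_pos: [533.1, 187.0, 240.6]
orientation: [-0.412, -3.114, 0.0]
ft_force: [0.4, 0.7, 0.3]
width: 87.5
grasp_force: 0.0
t: 1.57
ee_pos: [533.0, 187.3, 240.3]
orientation: [-0.417, -3.113, 0.0]
ft_force: [-0.3, 0.6, -0.7]
width: 88.0
grasp_force: 0.0
t 1.57 p [533.  187.3 240.3] o [-0.417 -3.113  0.   ] q6 -0.988 F [-0.3  0.6 -0.7] M [0.05 0.09 0.04] w 88.0 g 0.0
```

View pics/w1.png

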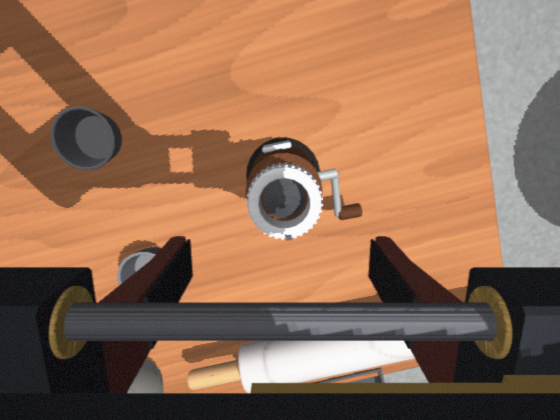

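The wrist view shows the ring centred at (285,202) with its index notch at (287,236), towards +x. The crank is to its right. Next I'll measure the ring's centre.

```bash
cat >> h.py <<'E'
def ring(d,zt=164,show=True):
    "circle of the ring's top face and index mark"
    P=cloud(d); m=(P[...,2]>zt-5)&(P[...,2]<zt+6)&(np.hypot(P[...,0]-533,P[...,1]-189)<45)
    v,u=np.nonzero(m); Q=np.array([plane(d,a,b,zt) for a,b in zip(u,v)])[:,:2].astype(np.float32)
    (cx,cy),r=cv2.minEnclosingCircle(Q); zz=np.median(P[m][:,2])
    rr=np.hypot(*(Q-[cx,cy]).T); ri=np.percentile(rr,1)
    g=d["img"][v,u].mean(1); a=np.arctan2(Q[:,1]-cy,Q[:,0]-cx); k=(rr>21)&(rr<27.5)
    H=[(int(b),int(np.percentile(g[k&(np.abs((np.degrees(a)-b+180)%360-180)<4)],10)))for b in range(-180,180,8) if (k&(np.abs((np.degrees(a)-b+180)%360-180)<4)).sum()>2]
    if show: print("ring",round(cx,1),round(cy,1),"r",round(r,1),"ri",round(ri,1),"z",zz.round(1),"mean",Q.mean(0).round(1)); print(sorted(H,key=lambda x:x[1])[:6])
    return cx,cy
E
python3 - <<'E'
from h import *
w=dict(np.load("pics/w1.npz")); t=dict(np.load("pics/top0.npz"))
ring(w); ring(t)
def ell(d,box,thr):
    a,b,c,e=box; g=d["img"][b:e,a:c]; m=((g.min(2)>thr)&(np.ptp(g.astype(int),2)<25)).astype(np.uint8)
    cs,_=cv2.findContours(m,cv2.RETR_CCOMP,cv2.CHAIN_APPROX_NONE); cs=sorted(cs,key=len)[-2:]
    return [(np.array(cv2.fitEllipse(c)[0])+[a,b],cv2.fitEllipse(c)[1]) for c in cs]
ew=ell(w,(235,150,335,250),120); et=ell(t,(95,180,145,222),150)
print(ew,et)
for i in range(2): print(two(w,ew[i][0],t,et[i][0]), plane(w,*ew[i][0],164))
E
```

```text
ring 531.9 191.8 r 30.2 ri 19.1 z 162.6 mean [530.9 191.6]
[(-12, 114), (-140, 156), (-116, 156), (-148, 157), (-164, 159), (-180, 160)]
ring 531.6 188.6 r 29.9 ri 19.5 z 162.9 mean [531.3 189.4]
[(60, 128), (-108, 141), (52, 142), (-12, 145), (84, 145), (20, 146)]
[(array([283.2851181 , 202.24858856]), (49.330379486083984, 51.733760833740234)), (array([284.37456894, 201.21616364]), (72.01634979248047, 73.8651351928711))] [(array([118.07522964, 197.88113022]), (19.542022705078125, 19.995243072509766)), (array([117.84503746, 198.00551605]), (25.69193458557129, 26.276498794555664))]
(array([532.46762808, 190.96744026, 158.77643115]), np.float64(1.5348519740384472)) [530.5325584  190.87944017 164.        ]
(array([532.28459967, 191.92642757, 157.0623476 ]), np.float64(1.522656192318826)) [529.95999954 191.90757117 164.        ]
```

```bash
python3 -c "
from h import *
st();go(531.5,190.5,136)"
```

```text
t 1.62 p [532.  188.3 240.1] o [-0.414 -3.113  0.   ] q6 -0.988 F [-0.2 -0.1  0.7] M [ 0.03 -0.03 -0.08] w 88.0 g 0.0
tool delta [  1.    2.1 104.1] rows 2.6
```

```bash

python3 -m jog '[[1,2,35,0,0,0],[0,0,30,0,0,0],[0,0,25,0,0,0],[0,0,14,0,0,0],[0,0,0,0,0,0]]' 88
python3 -c "
from h import *
st()"
python3 -m jog '[[0,0,0,0,0,0],[0,0,0,0,0,0],[0,0,0,0,0,0],[0,0,0,0,0,0],[0,0,0,0,0,0]]' 50
python3 -c "
from h import *
st()"
python3 -m jog '[[0,0,0,0,0,0],[0,0,0,0,0,0],[0,0,0,0,0,0]]'
python3 -c "
from h import *
st()"
```

```text
t: 2.03
ee_pos: [528.1, 191.4, 133.1]
orientation: [-0.408, -3.109, 0.004]
ft_force: [-1.1, -0.4, 0.4]
width: 87.8
grasp_force: 0.0
t 2.03 p [528.1 191.4 133.1] o [-0.408 -3.109  0.004] q6 -0.984 F [-1.1 -0.4  0.4] M [-0.04  0.04 -0.02] w 87.8 g 0.0
t: 2.45
ee_pos: [532.4, 191.1, 137.6]
orientation: [0.411, 3.113, 0.001]
ft_force: [-0.3, -0.4, -0.3]
width: 58.1
grasp_force: 0.0
t 2.45 p [532.4 191.1 137.6] o [4.110e-01 3.113e+00 1.000e-03] q6 -0.984 F [-0.3 -0.4 -0.3] M [ 0.   -0.01  0.  ] w 58.1 g 0.0
t: 2.7
ee_pos: [532.2, 190.8, 137.2]
orientation: [0.412, 3.114, 0.0]
ft_force: [-2.0, -1.3, 5.0]
width: 50.0
grasp_force: 2.7
t 2.7 p [532.2 190.8 137.2] o [0.412 3.114 0.   ] q6 -0.984 F [-2.  -1.3  5. ] M [-0.2   0.19  0.03] w 50.0 g 2.7
```

```bash

python3 -m jog '[[0,0,0,0,0,0],[0,0,0,0,0,0],[0,0,0,0,0,0]]' 42
python3 -c "
from h import *
st(); d=eyes.get_image('wrist'); np.savez('pics/w2.npz',**d); cv2.imwrite('pics/w2.png',d['img'][...,::-1]); print(np.unique(np.load('pics/w2.npz')['range_z'][150:330:20,150:410:20].round())[:40])"
```

```text
t: 2.95
ee_pos: [532.4, 190.8, 137.2]
orientation: [0.412, 3.113, 0.0]
ft_force: [-0.0, -1.6, 5.8]
width: 42.4
grasp_force: 2.9
t 2.95 p [532.4 190.8 137.2] o [0.412 3.113 0.   ] q6 -0.984 F [-0.  -1.6  5.8] M [-0.29  0.13 -0.01] w 42.4 g 2.9
[ 66.  69.  71.  72.  73.  74.  75.  76.  81.  82.  83. 117. 118. 132.
 133. 146. 147. 150. 156. 167. 168. 169. 171. 172. 178. 181. 182. 185.
 186. 187. 188. 197. 199. 200. 208. 209. 210. 215. 225. 227.]
```

View pics/w2.png

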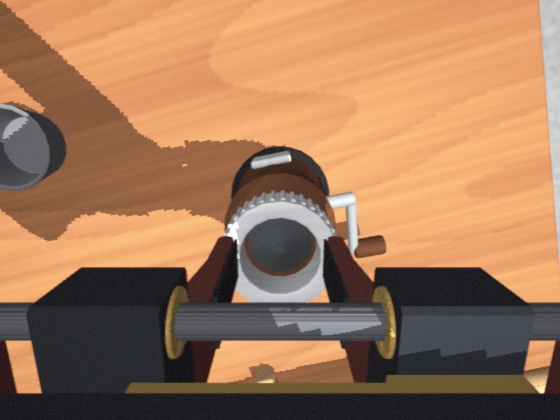

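```bash

python3 -c "
from h import *
d=dict(np.load('pics/w2.npz')); P=cloud(d)
o=st(); T=Ro.from_rotvec(o['orientation']).as_matrix()
for v in range(232,300,8):
  print(v,[ (u,*((T.T@(P[v,u]-o['ee_pos'])).round(0)), P[v,u,2].round(0)) for u in (222,230,236,240,250,320,326,332,338)if d['range_z'][v,u]>0])
"
```

```text
t 3.0 p [532.3 190.8 137.2] o [0.412 3.113 0.   ] q6 -0.984 F [-0.2 -1.2  5.4] M [-0.27  0.12  0.02] w 42.1 g 2.8
232 [(222, np.float64(-36.0), np.float64(-53.0), np.float64(120.0), np.float64(17.0)), (230, np.float64(13.0), np.float64(-24.0), np.float64(-26.0), np.float64(163.0)), (236, np.float64(13.0), np.float64(-21.0), np.float64(-26.0), np.float64(163.0)), (240, np.float64(14.0), np.float64(-19.0), np.float64(-26.0), np.float64(163.0)), (250, np.float64(6.0), np.float64(-16.0), np.float64(-4.0), np.float64(141.0)), (320, np.float64(13.0), np.float64(20.0), np.float64(-25.0), np.float64(162.0)), (326, np.float64(14.0), np.float64(23.0), np.float64(-26.0), np.float64(163.0)), (332, np.float64(13.0), np.float64(26.0), np.float64(-24.0), np.float64(161.0)), (338, np.float64(-36.0), np.float64(54.0), np.float64(120.0), np.float64(17.0))]
240 [(222, np.float64(12.0), np.float64(-27.0), np.float64(-32.0), np.float64(170.0)), (230, np.float64(12.0), np.float64(-23.0), np.float64(-32.0), np.float64(169.0)), (236, np.float64(11.0), np.float64(-21.0), np.float64(-29.0), np.float64(166.0))
[... 4953 characters left out ...]
1.0), np.float64(-74.0), np.float64(211.0)), (230, np.float64(-5.0), np.float64(-21.0), np.float64(-55.0), np.float64(192.0)), (236, np.float64(-101.0), np.float64(-42.0), np.float64(120.0), np.float64(17.0)), (240, np.float64(-101.0), np.float64(-38.0), np.float64(120.0), np.float64(18.0)), (250, np.float64(-21.0), np.float64(-15.0), np.float64(-26.0), np.float64(164.0)), (320, np.float64(-101.0), np.float64(39.0), np.float64(120.0), np.float64(17.0)), (326, np.float64(-101.0), np.float64(45.0), np.float64(119.0), np.float64(18.0)), (332, np.float64(-3.0), np.float64(21.0), np.float64(-59.0), np.float64(196.0)), (338, np.float64(4.0), np.float64(21.0), np.float64(-72.0), np.float64(209.0))]
```

```bash

python3 -c "
from h import *
d=dict(np.load('pics/w1.npz')); P=cloud(d)
T=Ro.from_rotvec([-0.414,-3.113,0]).as_matrix(); p=np.array([532.3,188.0,240.3])
for v in range(232,272,6):
  print(v,[ (u,*(T.T@(P[v,u]-p)).astype(int)) for u in (172,178,184,188,372,378,384)if d['range_z'][v,u]>0])
Q=(P-p)@T
m=(d['range_z']>0)&(d['range_z']<260)&(abs(Q[...,0])<25)&(Q[...,2]<60)
print('lowest finger pts', np.sort(Q[m][:,2])[-20:].round(1))
"
```

```text
232 [(172, np.int64(-71), np.int64(-133), np.int64(222)), (178, np.int64(-71), np.int64(-125), np.int64(223)), (184, np.int64(-71), np.int64(-118), np.int64(223)), (188, np.int64(-71), np.int64(-113), np.int64(223)), (372, np.int64(-71), np.int64(112), np.int64(222)), (378, np.int64(-71), np.int64(120), np.int64(222)), (384, np.int64(-71), np.int64(127), np.int64(222))]
238 [(172, np.int64(10), np.int64(-52), np.int64(-28)), (178, np.int64(11), np.int64(-48), np.int64(-29)), (184, np.int64(11), np.int64(-45), np.int64(-29)), (188, np.int64(-79), np.int64(-114), np.int64(224)), (372, np.int64(-79), np.int64(113), np.int64(223)), (378, np.int64(10), np.int64(46), np.int64(-29)), (384, np.int64(11), np.int64(49), np.int64(-30))]
244 [(172, np.int64(10), np.int64(-49), np.int64(-36)), (178, np.int64(10), np.int64(-46), np.int64(-37)), (184, np.int64(9), np.int64(-45), np.int64(-33)), (188, np.int64(7), np.int64(-44), np.int64(-29)), (372, np.int64(7), np.int64(43), np.int64(-29)), (378, np.int64(9), np.int64(45), np.int64(-33)), (384, np.int64(10), np.int64(46), np.int64(-37))]
250 [(172
[... 843 characters left out ...]
4(-39)), (188, np.int64(0), np.int64(-44), np.int64(-32)), (372, np.int64(0), np.int64(43), np.int64(-31)), (378, np.int64(3), np.int64(44), np.int64(-40)), (384, np.int64(7), np.int64(43), np.int64(-51))]
268 [(172, np.int64(7), np.int64(-43), np.int64(-56)), (178, np.int64(4), np.int64(-43), np.int64(-49)), (184, np.int64(0), np.int64(-43), np.int64(-40)), (188, np.int64(-2), np.int64(-44), np.int64(-33)), (372, np.int64(-3), np.int64(43), np.int64(-32)), (378, np.int64(0), np.int64(44), np.int64(-41)), (384, np.int64(4), np.int64(43), np.int64(-50))]
lowest finger pts [-26.2 -26.2 -26.1 -26.1 -26.1 -26.1 -26.  -26.  -25.9 -25.9 -25.8 -25.8
 -25.7 -25.7 -25.7 -25.7 -25.5 -25.2 -24.9 -24.3]
```

The tips are actually about 26 mm behind the reported TCP: the w1 cloud shows it, and the fingers closed onto the ring's top face at reported z=137 with about 6 N. I'll lift off, open, check the gripper body clearance, then go deeper.

```bash

python3 -m jog '[[0,0,-20,0,0,0],[0,0,0,0,0,0],[0,0,0,0,0,0],[0,0,0,0,0,0],[0,0,0,0,0,0]]' 88
python3 -m jog '[[0,0,0,0,0,0]]'
python3 -c "
from h import *
o=st();d=eyes.get_image('wrist');P=cloud(d);ring(d)
T=Ro.from_rotvec(o['orientation']).as_matrix(); Q=(P-o['ee_pos'])@T
m=(d['range_z']>0)&(d['range_z']<240)
q=Q[m&(abs(Q[...,1])<35)&(Q[...,2]<-25)&(P[...,2]>172)]; print('stuff between fingers: lowest z(tool)',np.percentile(q[:,2],[50,90,99]) if len(q) else None)
q=Q[m&(abs(Q[...,1])>40)&(abs(Q[...,0])<20)&(Q[...,2]<10)&(P[...,2]>125)]; print('fingers low',np.percentile(q[:,2],[90,99,99.9]),len(q))
go(532.5,190.5,114)
"
```

```text
t: 3.42
ee_pos: [531.3, 190.7, 155.8]
orientation: [-0.412, -3.113, 0.001]
ft_force: [0.1, -0.1, -0.2]
width: 71.8
grasp_force: 0.0
t: 3.5
ee_pos: [531.3, 190.7, 155.8]
orientation: [-0.411, -3.113, 0.001]
ft_force: [-0.7, 0.5, -0.4]
width: 78.4
grasp_force: 0.0
t 3.5 p [531.3 190.7 155.8] o [-4.110e-01 -3.113e+00  1.000e-03] q6 -0.984 F [-0.7  0.5 -0.4] M [ 0.05 -0.03 -0.  ] w 78.4 g 0.0
ring 531.7 191.4 r 30.4 ri 18.5 z 162.6 mean [530.2 191.7]
[(-12, 69), (-4, 80), (20, 166), (68, 166), (-180, 170), (12, 170)]
stuff between fingers: lowest z(tool) [-132.73785044 -121.44154887 -118.48316102]
fingers low [-61.36407421 -30.979288   -26.19927391] 13179
tool delta [-1.2  0.1 41.9] rows 1.0
```

```bash

python3 -m jog '[[0,0,0,0,0,0],[0,0.5,14,0,0,0],[0,0,14,0,0,0],[0,0,14,0,0,0],[0,0,0,0,0,0]]' 88
python3 -c "
from h import *
st()"
python3 -m jog '[[0,0,0,0,0,0],[0,0,0,0,0,0],[0,0,0,0,0,0],[0,0,0,0,0,0],[0,0,0,0,0,0]]' 50
python3 -m jog '[[0,0,0,0,0,0],[0,0,0,0,0,0]]'
python3 -c "
from h import *
st()"
```

```text
t: 3.97
ee_pos: [530.1, 190.8, 112.0]
orientation: [-0.411, -3.111, 0.003]
ft_force: [-0.7, 0.4, 0.0]
width: 87.5
grasp_force: 0.0
t 3.97 p [530.1 190.8 112. ] o [-4.110e-01 -3.111e+00  3.000e-03] q6 -0.984 F [-0.7  0.4  0. ] M [ 0.01 -0.01  0.03] w 87.5 g 0.0
t: 4.38
ee_pos: [532.1, 190.8, 115.2]
orientation: [0.411, 3.114, -0.001]
ft_force: [0.1, -12.2, 6.1]
width: 58.2
grasp_force: 27.4
t: 4.55
ee_pos: [532.2, 190.7, 115.3]
orientation: [0.411, 3.114, -0.001]
ft_force: [-1.0, -6.2, 4.6]
width: 57.8
grasp_force: 30.0
t 4.55 p [532.2 190.7 115.3] o [ 4.110e-01  3.114e+00 -1.000e-03] q6 -0.984 F [-1.  -6.2  4.6] M [-1.    0.18  0.1 ] w 57.8 g 30.0
```

```bash

python3 -m jog '[[0,-0.4,0,0,0,0.05],[0,0,0,0,0,0.05],[0,0,0,0,0,0.05],[0,0,0,0,0,0]]'
python3 -c "
from h import *
st()"
python3 -m jog '[[0,0,0,0,0,0.1],[0,0,0,0,0,0.1],[0,0,0,0,0,0.1],[0,0,0,0,0,0.05],[0,0,0,0,0,0]]'
python3 -c "
from h import *
o=st();T=Ro.from_rotvec(o['orientation']).as_matrix();print('yaw cw',-np.arctan2(T[1,1],T[0,1])); d=eyes.get_image('wrist');ring(d)"
```

```text
t: 4.88
ee_pos: [532.2, 190.8, 115.2]
orientation: [0.647, 3.074, -0.0]
ft_force: [-0.8, -4.9, 5.1]
width: 58.0
grasp_force: 30.0
t 4.88 p [532.2 190.8 115.2] o [ 0.647  3.074 -0.   ] q6 -0.832 F [-0.8 -4.9  5.1] M [-0.77  0.14 -0.01] w 58.0 g 30.0
t: 5.3
ee_pos: [532.2, 190.8, 115.2]
orientation: [1.172, 2.914, 0.0]
ft_force: [-0.5, -4.0, 6.0]
width: 57.9
grasp_force: 30.0
t 5.3 p [532.2 190.8 115.2] o [1.172 2.914 0.   ] q6 -0.483 F [-0.5 -4.   6. ] M [-0.73  0.23 -0.06] w 57.9 g 30.0
yaw cw -0.8063192486721343
ring 526.0 197.1 r 39.8 ri 13.3 z 162.6 mean [524.1 198.9]
[(-100, 95), (-84, 95), (-92, 96), (-108, 100), (76, 110), (68, 117)]
```

Gripped: 57.8 mm opening, 30 N. The ring turns with the tool. From here I go in small steps, with a torque guard between them.

```bash
cat > g.py <<'E'
from h import *
import sys
o=status.get_obs(); print("q6",round(o["qpos"][5],4),"turn",round(o["qpos"][5]+0.984,3),"Mz",round(o["moment"][2],3),"tau6",round(o["joint_torque"][5],3))
sys.exit(abs(o["moment"][2])>0.27)
E
python3 -m jog '[[0,0,0,0,0,0.04],[0,0,0,0,0,0]]' >/dev/null; python3 g.py &&
python3 -m jog '[[0,0,0,0,0,0.04],[0,0,0,0,0,0]]' >/dev/null&& python3 g.py &&
python3 -m jog '[[0,0,0,0,0,0.04],[0,0,0,0,0,0]]' >/dev/null&& python3 g.py &&
python3 -m jog '[[0,0,0,0,0,0.02],[0,0,0,0,0,0]]' >/dev/null&& python3 g.py &&
python3 -m jog '[[0,0,0,0,0,0.02],[0,0,0,0,0,0]]' >/dev/null&& python3 g.py &&
python3 -m jog '[[0,0,0,0,0,0.015],[0,0,0,0,0,0]]' >/dev/null&& python3 g.py &&
python3 -m jog '[[0,0,0,0,0,0.015],[0,0,0,0,0,0]]' >/dev/null&& python3 g.py &&
python3 -m jog '[[0,0,0,0,0,0.015],[0,0,0,0,0,0]]' >/dev/null&& python3 g.py &&
python3 -m jog '[[0,0,0,0,0,0.015],[0,0,0,0,0,0]]' >/dev/null&& python3 g.py &&
python3 -m jog '[[0,0,0,0,0,0.015],[0,0,0,0,0,0]]' >/dev/null&& python3 g.py
```

```text
q6 -0.4435 turn 0.54 Mz -0.073 tau6 0.389False
```

```bash
sed -i 's/sys.exit(\(.*\))$/sys.exit(int(\1))/' g.py
python3 -m jog '[[0,0,0,0,0,0.04],[0,0,0,0,0,0]]' >/dev/null&& python3 g.py &&
python3 -m jog '[[0,0,0,0,0,0.04],[0,0,0,0,0,0]]' >/dev/null&& python3 g.py &&
python3 -m jog '[[0,0,0,0,0,0.02],[0,0,0,0,0,0]]' >/dev/null&& python3 g.py &&
python3 -m jog '[[0,0,0,0,0,0.02],[0,0,0,0,0,0]]' >/dev/null&& python3 g.py &&
python3 -m jog '[[0,0,0,0,0,0.015],[0,0,0,0,0,0]]' >/dev/null&& python3 g.py &&
python3 -m jog '[[0,0,0,0,0,0.015],[0,0,0,0,0,0]]' >/dev/null&& python3 g.py &&
python3 -m jog '[[0,0,0,0,0,0.015],[0,0,0,0,0,0]]' >/dev/null&& python3 g.py &&
python3 -m jog '[[0,0,0,0,0,0.015],[0,0,0,0,0,0]]' >/dev/null&& python3 g.py &&
python3 -m jog '[[0,0,0,0,0,0.015],[0,0,0,0,0,0]]' >/dev/null&& python3 g.py
```

```text
q6 -0.4035 turn 0.581 Mz -0.101 tau6 0.358
q6 -0.3635 turn 0.621 Mz -0.078 tau6 0.337
q6 -0.3445 turn 0.64 Mz -0.094 tau6 0.159
q6 -0.3245 turn 0.66 Mz -0.015 tau6 0.151
q6 -0.3097 turn 0.674 Mz -0.028 tau6 0.113
q6 -0.2948 turn 0.689 Mz -0.04 tau6 0.187
q6 -0.28 turn 0.704 Mz 0.079 tau6 0.274
q6 -0.265 turn 0.719 Mz -0.029 tau6 0.193
q6 -0.2499 turn 0.734 Mz 0.007 tau6 0.179
```

The click phase matches: torque crosses zero at 0.70 rad, and there is no stop there. On to the next click at 1.047.

```bash

python3 -m jog '[[0,0,0,0,0,0.02],[0,0,0,0,0,0]]' >/dev/null&& python3 g.py &&
python3 -m jog '[[0,0,0,0,0,0.06],[0,0,0,0,0,0]]' >/dev/null&& python3 g.py &&
python3 -m jog '[[0,0,0,0,0,0.06],[0,0,0,0,0,0]]' >/dev/null&& python3 g.py &&
python3 -m jog '[[0,0,0,0,0,0.06],[0,0,0,0,0,0]]' >/dev/null&& python3 g.py &&
python3 -m jog '[[0,0,0,0,0,0.06],[0,0,0,0,0,0]]' >/dev/null&& python3 g.py &&
python3 -m jog '[[0,0,0,0,0,0.03],[0,0,0,0,0,0]]' >/dev/null&& python3 g.py &&
python3 -m jog '[[0,0,0,0,0,0.015],[0,0,0,0,0,0]]' >/dev/null&& python3 g.py &&
python3 -m jog '[[0,0,0,0,0,0.015],[0,0,0,0,0,0]]' >/dev/null&& python3 g.py &&
python3 -m jog '[[0,0,0,0,0,0.015],[0,0,0,0,0,0]]' >/dev/null&& python3 g.py &&
python3 -m jog '[[0,0,0,0,0,0.015],[0,0,0,0,0,0]]' >/dev/null&& python3 g.py &&
python3 -m jog '[[0,0,0,0,0,0.015],[0,0,0,0,0,0]]' >/dev/null&& python3 g.py
```

```text
q6 -0.2296 turn 0.754 Mz 0.034 tau6 0.215
q6 -0.1676 turn 0.816 Mz -0.025 tau6 0.625
q6 -0.1075 turn 0.876 Mz 0.003 tau6 0.617
q6 -0.0475 turn 0.936 Mz -0.017 tau6 0.592
q6 0.0126 turn 0.997 Mz -0.144 tau6 0.492
q6 0.041 turn 1.025 Mz -0.036 tau6 0.269
q6 0.0551 turn 1.039 Mz -0.008 tau6 0.199
q6 0.07 turn 1.054 Mz 0.167 tau6 0.294
q6 0.085 turn 1.069 Mz 0.05 tau6 0.191
q6 0.1001 turn 1.084 Mz 0.013 tau6 0.181
q6 0.1152 turn 1.099 Mz 0.004 tau6 0.145
```

```bash

python3 -m jog '[[0,0,0,0,0,0.06],[0,0,0,0,0,0]]' >/dev/null&& python3 g.py &&
python3 -m jog '[[0,0,0,0,0,0.06],[0,0,0,0,0,0]]' >/dev/null&& python3 g.py &&
python3 -m jog '[[0,0,0,0,0,0.06],[0,0,0,0,0,0]]' >/dev/null&& python3 g.py &&
python3 -m jog '[[0,0,0,0,0,0.06],[0,0,0,0,0,0]]' >/dev/null&& python3 g.py &&
python3 -m jog '[[0,0,0,0,0,0.03],[0,0,0,0,0,0]]' >/dev/null&& python3 g.py &&
python3 -m jog '[[0,0,0,0,0,0.015],[0,0,0,0,0,0]]' >/dev/null&& python3 g.py &&
python3 -m jog '[[0,0,0,0,0,0.01],[0,0,0,0,0,0]]' >/dev/null&& python3 g.py &&
python3 -m jog '[[0,0,0,0,0,0.01],[0,0,0,0,0,0]]' >/dev/null&& python3 g.py &&
python3 -m jog '[[0,0,0,0,0,0.01],[0,0,0,0,0,0]]' >/dev/null&& python3 g.py &&
python3 -m jog '[[0,0,0,0,0,0.01],[0,0,0,0,0,0]]' >/dev/null&& python3 g.py &&
python3 -m jog '[[0,0,0,0,0,0.01],[0,0,0,0,0,0]]' >/dev/null&& python3 g.py &&
python3 -m jog '[[0,0,0,0,0,0.01],[0,0,0,0,0,0]]' >/dev/null&& python3 g.py
```

```text
q6 0.1774 turn 1.161 Mz 0.026 tau6 0.631
q6 0.2374 turn 1.221 Mz -0.061 tau6 0.622
q6 0.2975 turn 1.281 Mz -0.036 tau6 0.596
q6 0.3576 turn 1.342 Mz -0.123 tau6 0.512
q6 0.3861 turn 1.37 Mz -0.099 tau6 0.254
q6 0.4002 turn 1.384 Mz -0.006 tau6 0.181
q6 0.4098 turn 1.394 Mz 0.102 tau6 0.203
q6 0.4196 turn 1.404 Mz 0.244 tau6 0.311
q6 0.4297 turn 1.414 Mz 0.073 tau6 0.184
q6 0.4396 turn 1.424 Mz 0.225 tau6 0.315
q6 0.4495 turn 1.433 Mz 0.249 tau6 0.372
q6 0.4594 turn 1.443 Mz 0.359 tau6 0.44
```

```bash

for i in 1 2 3; do python3 -m jog '[[0,0,0,0,0,0]]' >/dev/null; python3 g.py; done
python3 -m jog '[[0,0,0,0,0,0.01],[0,0,0,0,0,0]]' >/dev/null; for i in 1 2 3; do python3 -m jog '[[0,0,0,0,0,0]]' >/dev/null; python3 g.py; done; python3 -c "
from h import *
st()"
```

```text
q6 0.459 turn 1.443 Mz 0.294 tau6 0.335
q6 0.459 turn 1.443 Mz 0.305 tau6 0.321
q6 0.459 turn 1.443 Mz 0.293 tau6 0.32
q6 0.469 turn 1.453 Mz 0.311 tau6 0.362
q6 0.4689 turn 1.453 Mz 0.335 tau6 0.349
q6 0.469 turn 1.453 Mz 0.318 tau6 0.348
t 11.52 p [532.4 190.8 115.3] o [2.375e+00 2.054e+00 2.000e-03] q6 0.469 F [-1.4 -3.4  5.1] M [-0.72 -0.12  0.32] w 58.0 g 30.0
```

```bash

python3 -m jog '[[0,0,0,0,0,0.01],[0,0,0,0,0,0.01],[0,0,0,0,0,0],[0,0,0,0,0,0]]' >/dev/null; python3 g.py
python3 -m jog '[[0,0,0,0,0,0.01],[0,0,0,0,0,0.01],[0,0,0,0,0,0],[0,0,0,0,0,0]]' >/dev/null;for i in 1 2 3; do python3 -m jog '[[0,0,0,0,0,0]]' >/dev/null; python3 g.py; done; python3 -c "
from h import *
st()"
```

```text
q6 0.4889 turn 1.473 Mz 0.525 tau6 0.516
q6 0.5087 turn 1.493 Mz 0.636 tau6 0.632
q6 0.5087 turn 1.493 Mz 0.65 tau6 0.632
q6 0.5087 turn 1.493 Mz 0.649 tau6 0.632
t 12.43 p [532.5 190.8 115.2] o [2.415e+00 2.007e+00 2.000e-03] q6 0.509 F [-1.9 -4.7  5.8] M [-0.78 -0.39  0.65] w 57.7 g 30.0
```

Firm touch: the torque rises steadily past the 1.396 rad click to 0.65 N m, which no click reaches. That places the stop at 1.396, four clicks from the start. I'll back off to a turn of about 0.355.

```bash

python3 -m jog '[[0,0,0,0,0,-0.095],[0,0,0,0,0,-0.095],[0,0,0,0,0,-0.095],[0,0,0,0,0,-0.095],[0,0,0,0,0,-0.095]]' >/dev/null; python3 g.py
python3 -m jog '[[0,0,0,0,0,-0.095],[0,0,0,0,0,-0.095],[0,0,0,0,0,-0.095],[0,0,0,0,0,-0.095],[0,0,0,0,0,-0.095]]' >/dev/null; python3 g.py
python3 -m jog '[[0,0,0,0,0,-0.095],[0,0,0,0,0,-0.095],[0,0,0,0,0,0],[0,0,0,0,0,0],[0,0,0,0,0,0]]' ; python3 g.py
```

```text
q6 0.0302 turn 1.014 Mz -0.245 tau6 1.387
q6 -0.4448 turn 0.539 Mz -0.088 tau6 1.424
t: 13.68
ee_pos: [532.2, 190.7, 115.2]
orientation: [0.953, 2.993, -0.0]
ft_force: [0.4, -3.5, 6.5]
width: 57.7
grasp_force: 30.0
q6 -0.6306 turn 0.353 Mz 0.146 tau6 0.152
```

```bash

python3 -m jog '[[0,0,0,0,0,0],[0,0,0,0,0,0],[0,0,0,0,0,0],[0,0,0,0,0,0],[0,0,0,0,0,0]]' 88 >/dev/null
python3 -m jog '[[0,0,-20,0,0,0],[0,0,-35,0,0,0],[0,0,-35,0,0,0],[0,0,-34,0,0,0],[0,0,0,0,0,0]]' >/dev/null
python3 -m jog '[[0,0,0,0,0,0],[0,0,0,0,0,0]]' 
python3 -c "
from h import *
st(); d=eyes.get_image('wrist');np.savez('pics/w3.npz',**d);cx,cy=ring(d)
w1=dict(np.load('pics/w1.npz'))
for dd in (w1,d):
  P=np.array([[ (lambda r:dd['img'][min(int(round(r[1])),419),int(round(r[0]))].mean())((lambda c:(dd['fx']*c[0]/c[2]+dd['cx'],dd['fy']*c[1]/c[2]+dd['cy']))(dd['R']@np.array([531.7+rr*np.cos(np.radians(a)),191.5+rr*np.sin(np.radians(a)),163])+dd['t'])) for rr in (22,23,24,25)] for a in range(-180,180,2)]).mean(1)
  k=np.argsort(P)[:14]; print([(int(-180+2*i),int(P[i])) for i in sorted(k)])
v=cv2.resize(d['img'][130:290,180:390],(800,600),interpolation=2);cv2.imwrite('pics/w3c.png',v[...,::-1])
"
```

```text
t: 14.68
ee_pos: [531.3, 190.9, 238.0]
orientation: [-0.955, -2.992, 0.001]
ft_force: [0.4, -0.0, -0.3]
width: 87.6
grasp_force: 0.0
t 14.68 p [531.3 190.9 238. ] o [-9.550e-01 -2.992e+00  1.000e-03] q6 -0.629 F [ 0.4 -0.  -0.3] M [-0.03 -0.01 -0.04] w 87.6 g 0.0
ring 532.1 191.6 r 30.2 ri 19.1 z 162.6 mean [531.2 192.2]
[(-28, 61), (-36, 134), (-156, 157), (-164, 158), (-148, 158), (-52, 158)]
[(-168, 167), (-164, 167), (-136, 167), (-132, 166), (-130, 167), (-116, 166), (-114, 167), (-112, 166), (-110, 167), (-82, 166), (-80, 165), (-78, 166), (-76, 166), (-66, 166)]
[(-154, 165), (-134, 165), (-132, 166), (-128, 166), (-102, 165), (-100, 163), (-98, 161), (-96, 164), (-94, 164), (-88, 166), (-86, 163), (-84, 164), (-82, 166), (-46, 166)]
```

View pics/w3c.png

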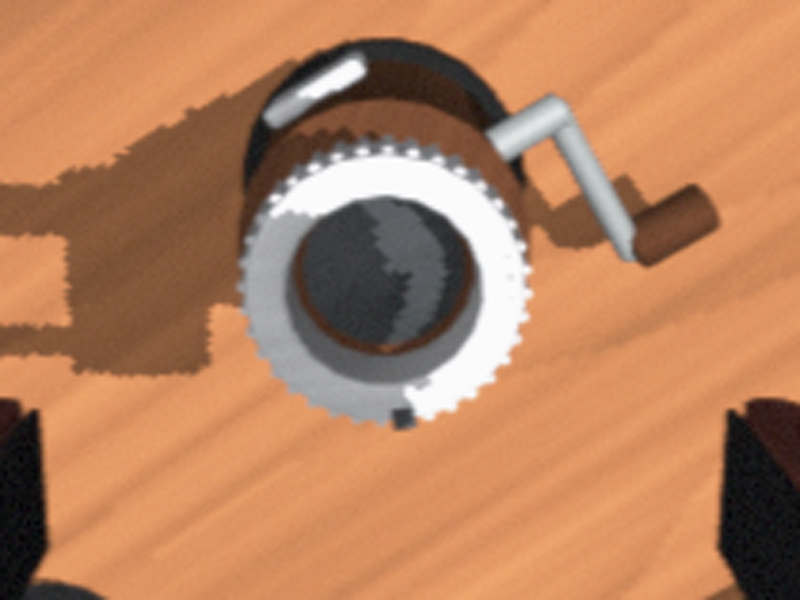

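The crop shows the dark index mark at original pixel (286,241). I'll compare its exact angle with the starting image.

```bash
python3 -c "
from h import *
for f in ('w1','w3'):
  d=dict(np.load(f'pics/{f}.npz')); cx,cy=ring(d,163,False)
  v,u=np.mgrid[150:260,230:340]; Q=np.array([plane(d,a,b,163) for a,b in zip(u.ravel(),v.ravel())])
  r=np.hypot(Q[:,0]-cx,Q[:,1]-cy); g=d['img'][150:260,230:340].mean(2).ravel()
  k=(r>24)&(r<29.5)&(g<90)&(Q[:,0]>cx+10); a=np.degrees(np.arctan2(Q[k,1]-cy,Q[k,0]-cx)); print(f,k.sum(),a.mean().round(1),a.std().round(1),(cx,cy))
"; python3 -c "
from h import *
st();go(454.5,-201,238)"
```

```text
w1 0 nan nan (532.04443359375, 191.58258056640625)
w3 21 -28.1 2.1 (532.0847778320312, 191.27989196777344)
t 14.73 p [530.9 190.7 237.2] o [-9.540e-01 -2.991e+00  2.000e-03] q6 -0.629 F [ 0.6  0.1 -1. ] M [0.02 0.04 0.02] w 88.0 g 0.0
tool delta [-164.6 -363.6   -0.4] rows 10.0<string>:7: RuntimeWarning: Mean of empty slice.
  ret = ret.dtype.type(ret / rcount)
  ret = _var(a, axis=axis, dtype=dtype, out=out, ddof=ddof,
  arrmean = um.true_divide(arrmean, div, out=arrmean,
  ret = ret.dtype.type(ret / rcount)
```

The mark moved from about -8° to -28°, so the net turn is exactly one click clockwise of the start: 4 clicks to touch, 3 back. Now to the lid.

```bash

python3 -m jog '[[-15,-33,0,0,0,0],[-15,-33,0,0,0,0],[-15,-33,0,0,0,0],[-15,-33,0,0,0,0],[-15,-33,0,0,0,0]]' 50 >/dev/null
python3 -m jog '[[-15,-33,0,0,0,0],[-15,-33,0,0,0,0],[-15,-33,0,0,0,0],[-15,-33,0,0,0,0],[-15,-33,0,0,0,0]]' >/dev/null
python3 -m jog '[[-15,-33,0,0,0,0],[0,0,38,0,0,0],[0,0,38,0,0,0],[0,0,38,0,0,0],[0,0,0,0,0,0]]' >/dev/null
python3 -m jog '[[0,0,0,0,0,0],[0,0,0,0,0,0]]' 
cat >> h.py <<'E'
def lid(d,zp=36,zk=64):
    P=cloud(d); g=d["img"].astype(int); near=np.hypot(P[...,0]-454.5,P[...,1]+201)<40
    m=((np.ptp(g,2)<30)&(g.min(2)>70)&near&(abs(P[...,2]-zp)<6)); v,u=np.nonzero(m)
    Q=np.array([plane(d,a,b,zp) for a,b in zip(u,v)])[:,:2].astype(np.float32); c,r=cv2.minEnclosingCircle(Q); print("plate",np.round(c,1),round(r,1),"z",np.median(P[m][:,2]).round(1))
    k=near&(P[...,2]>zk-5)&(P[...,2]<zk+6); q=P[k]; c2,r2=cv2.minEnclosingCircle(q[:,:2].astype(np.float32)); print("knob top",np.round(c2,1),round(r2,1),"z",np.median(q[:,2]).round(1),k.sum())
E
python3 -c "
from h import *
st(); d=eyes.get_image('wrist');np.savez('pics/w4.npz',**d);lid(d);lid(dict(np.load('pics/top0.npz')))
cv2.imwrite('pics/w4.png',d['img'][...,::-1])
"
```

```text
t: 16.15
ee_pos: [456.5, -200.5, 125.2]
orientation: [-0.955, -2.993, -0.0]
ft_force: [1.0, 0.3, 0.1]
width: 50.0
grasp_force: 0.0
t 16.15 p [ 456.5 -200.5  125.2] o [-0.955 -2.993 -0.   ] q6 -1.391 F [1.  0.3 0.1] M [-0.04 -0.06  0.01] w 50.0 g 0.0
plate [ 454.1 -200.2] 24.7 z 34.8
knob top [ 454.6 -200.2] 8.9 z 62.4 425
plate [ 454.5 -201.2] 24.5 z 34.9
knob top [ 454.  -201.1] 8.2 z 63.1 35
```

View pics/w4.png

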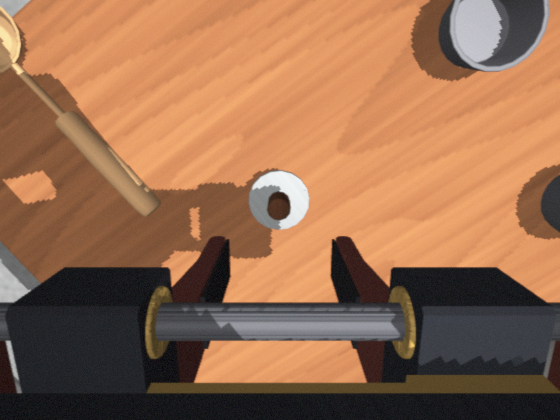

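The wrist view shows the lid at (278,200), plate and knob concentric, clear of the fingers. Lid at (454.4, -200.3), plate about 35, knob top about 63.

```bash
python3 -m jog '[[0,0,0,0,0,0]]' | head -2; python3 -c "
from h import *
st();go(454.4,-200.3,14)"
```

```text
t: 16.28
ee_pos: [457.6, -201.0, 126.6]
t 16.28 p [ 457.6 -201.   126.6] o [ 9.53e-01  2.99e+00 -1.00e-03] q6 -1.391 F [ 0.   0.1 -0.3] M [-0.01  0.01  0.07] w 50.3 g 0.0
tool delta [  3.4  -1.4 112.6] rows 2.8
```

```bash
python3 -m jog '[[3,-1,30,0,0,0],[0,0,30,0,0,0],[0,0,20,0,0,0],[0,0,15,0,0,0],[0,0,0,0,0,0]]' >/dev/null;  python3 -m jog '[[0,0,0,0,0,0],[0,0,0,0,0,0],[0,0,0,0,0,0]]'; python3 -c "
from h import *
st();go(454.4,-200.3,14)
d=eyes.get_image('wrist');lid(d)"
```

```text
t: 16.95
ee_pos: [454.4, -200.1, 31.2]
orientation: [0.954, 2.99, -0.001]
ft_force: [0.8, -0.3, -0.2]
width: 50.0
grasp_force: 0.0
t 16.95 p [ 454.4 -200.1   31.2] o [ 9.54e-01  2.99e+00 -1.00e-03] q6 -1.392 F [ 0.8 -0.3 -0.2] M [-0.06  0.05  0.02] w 50.0 g 0.0
tool delta [-0.1 -0.1 17.2] rows 0.4
plate [ 453.5 -199.7] 24.8 z 34.8
knob top [ 445.2 -193.2] 33.9 z 62.7 1585
```

```bash
python3 -m jog '[[0,0,9,0,0,0],[0,0,8,0,0,0],[0,0,0,0,0,0],[0,0,0,0,0,0]]' ;  python3 -m jog '[[0,0,0,0,0,0],[0,0,0,0,0,0],[0,0,0,0,0,0],[0,0,0,0,0,0],[0,0,0,0,0,0]]' 8;python3 -m jog '[[0,0,0,0,0,0],[0,0,0,0,0,0],[0,0,0,0,0,0]]'; python3 -c "
from h import *
st()"
```

```text
t: 17.33
ee_pos: [452.4, -199.3, 11.8]
orientation: [-0.955, -2.991, -0.0]
ft_force: [-0.3, 0.1, -0.8]
width: 50.2
grasp_force: 0.0
t: 17.75
ee_pos: [453.1, -199.6, 12.7]
orientation: [0.955, 2.993, -0.0]
ft_force: [0.3, 0.7, -0.6]
width: 20.5
grasp_force: 0.0
t: 18.0
ee_pos: [453.1, -199.6, 12.7]
orientation: [0.955, 2.993, -0.0]
ft_force: [-0.6, -0.4, 1.2]
width: 17.3
grasp_force: 30.0
t 18.0 p [ 453.1 -199.6   12.7] o [ 0.955  2.993 -0.   ] q6 -1.392 F [-0.6 -0.4  1.2] M [-0.02  0.02 -0.04] w 17.3 g 30.0
```

```bash
python3 -m jog '[[0,0,-15,0,0,0],[0,0,-30,0,0,0],[0,0,-40,0,0,0],[0,0,-40,0,0,0],[0,0,-40,0,0,0]]' >/dev/null;  python3 -m jog '[[0,0,-25,0,0,0],[0,0,0,0,0,0],[0,0,0,0,0,0],[0,0,0,0,0,0],[0,0,0,0,0,0]]'; python3 -c "
from h import *
o=st();go(532.5,190.5,203)
d=eyes.get_image('wrist');np.savez('pics/w5.npz',**d); P=cloud(d); T=Ro.from_rotvec(o['orientation']).as_matrix(); Q=(P-o['ee_pos'])@T
g=d['img'].astype(int); z=o['ee_pos'][2]+23.3
m=(np.ptp(g,2)<30)&(g.min(2)>60)&(abs(P[...,2]-z)<5)&(np.hypot(Q[...,0],Q[...,1])<40)
q=np.array([plane(d,a,b,z-0.0) for b,a in zip(*np.nonzero(m))])[:,:2]; c,r=cv2.minEnclosingCircle(q.astype(np.float32)); print('plate',c,r,'expected top z',z,np.median(P[m][:,2]),m.sum(),'offset world',np.array(c)-o['ee_pos'][:2])
cv2.imwrite('pics/w5.png',d['img'][...,::-1])
"
```

```text
t: 18.83
ee_pos: [451.8, -199.0, 200.7]
orientation: [-0.954, -2.99, -0.001]
ft_force: [0.3, -0.1, -1.0]
width: 17.4
grasp_force: 30.0
t 18.83 p [ 451.8 -199.   200.7] o [-9.54e-01 -2.99e+00 -1.00e-03] q6 -1.392 F [ 0.3 -0.1 -1. ] M [ 0.01  0.06 -0.01] w 17.4 g 30.0
tool delta [159.8 364.3  -2. ] rows 9.9
plate (452.0653076171875, -199.14004516601562) 24.806482315063477 expected top z 224.0035878699418 222.82595030319328 2621 offset world [ 0.31525485 -0.16496665]
```

View pics/w5.png

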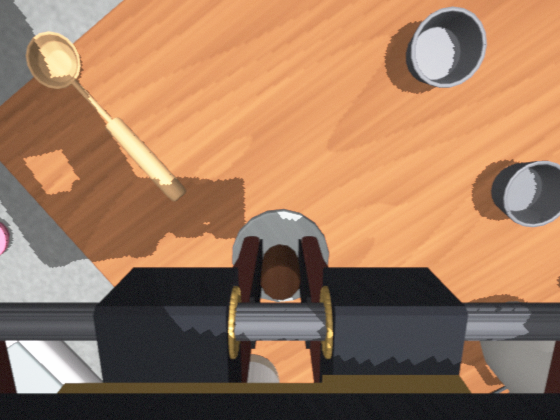

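The lid is held level with the knob between the fingers at (280,265), and the plate is centred on the tool to within 0.4 mm. Moving over the mill.

```bash

python3 -m jog '[[14.5,33.1,0,0,0,0],[14.5,33.1,0,0,0,0],[14.5,33.1,0,0,0,0],[14.5,33.1,0,0,0,0],[14.5,33.1,0,0,0,0]]' >/dev/null
python3 -m jog '[[14.5,33.1,0,0,0,0],[14.5,33.1,0,0,0,0],[14.5,33.1,0,0,0,0],[14.5,33.1,0,0,0,0],[14.5,33.1,0,0,0,0]]' >/dev/null
python3 -m jog '[[14.5,33.1,0,0,0,0],[0,0,0,0,0,0],[0,0,0,0,0,0],[0,0,0,0,0,0],[0,0,0,0,0,0]]' >/dev/null
python3 -m jog '[[0,0,0,0,0,0],[0,0,0,0,0,0],[0,0,0,0,0,0]]' 
python3 -c "
from h import *
st();go(531.9,191,168)"
```

```text
t: 20.38
ee_pos: [534.0, 188.7, 202.7]
orientation: [0.957, 2.992, 0.0]
ft_force: [0.3, 1.0, -0.6]
width: 17.5
grasp_force: 30.0
t 20.38 p [534.  188.7 202.7] o [0.957 2.992 0.   ] q6 -0.633 F [ 0.3  1.  -0.6] M [-0.02  0.01  0.03] w 17.5 g 30.0
tool delta [ 3.1  0.7 34.7] rows 0.9
```

```bash

python3 -m jog '[[1.5,0.4,17,0,0,0],[1.5,0.3,17,0,0,0],[0,0,0,0,0,0],[0,0,0,0,0,0],[0,0,0,0,0,0]]' >/dev/null
python3 -m jog '[[0,0,0,0,0,0],[0,0,0,0,0,0],[0,0,0,0,0,0]]' 
python3 -c "
from h import *
st();go(531.9,191,150)"
```

```text
t: 21.05
ee_pos: [532.4, 192.0, 169.3]
orientation: [0.955, 2.992, 0.001]
ft_force: [0.1, -0.5, -1.1]
width: 17.2
grasp_force: 30.0
t 21.05 p [532.4 192.  169.3] o [9.550e-01 2.992e+00 1.000e-03] q6 -0.628 F [ 0.1 -0.5 -1.1] M [-0.04  0.09  0.01] w 17.2 g 30.0
tool delta [-0.2 -1.1 19.3] rows 0.5
```

```bash
cat > f.py <<'E'
from h import *
import sys
o=st(); sys.exit(int(np.linalg.norm(o["ft_force"])>8))
E
python3 -m jog '[[0,-0.8,3,0,0,0],[0,0,3,0,0,0],[0,0,0,0,0,0],[0,0,0,0,0,0]]' >/dev/null; python3 f.py &&
python3 -m jog '[[0,0,2,0,0,0],[0,0,2,0,0,0],[0,0,0,0,0,0],[0,0,0,0,0,0]]' >/dev/null && python3 f.py &&
python3 -m jog '[[0,0,2,0,0,0],[0,0,2,0,0,0],[0,0,0,0,0,0],[0,0,0,0,0,0]]' >/dev/null && python3 f.py &&
python3 -m jog '[[0,0,2,0,0,0],[0,0,2,0,0,0],[0,0,0,0,0,0],[0,0,0,0,0,0]]' >/dev/null && python3 f.py
```

```text
t 21.38 p [531.2 191.2 162.2] o [-9.550e-01 -2.992e+00  1.000e-03] q6 -0.629 F [ 0.2 -1.  -1.3] M [-0.    0.01 -0.02] w 17.5 g 30.0
t 21.72 p [531.3 191.2 158.4] o [-0.955 -2.993  0.   ] q6 -0.629 F [ 0.6  0.  -0.5] M [-0.01  0.01  0.  ] w 16.8 g 30.0
t 22.05 p [531.3 191.2 154.4] o [-0.955 -2.993  0.   ] q6 -0.629 F [-0.5 -0.8 -0.4] M [-0.06 -0.03 -0.  ] w 17.2 g 30.0
t 22.38 p [531.3 191.2 150.4] o [-0.955 -2.993  0.   ] q6 -0.629 F [ 0.  -0.6 -0.8] M [-0.02  0.04  0.01] w 17.6 g 30.0
```

The plug is about 8 mm inside the mouth with no contact forces. I'll lower it until the plate bears.

```bash

python3 -m jog '[[0,0,1.5,0,0,0],[0,0,0,0,0,0],[0,0,0,0,0,0]]' >/dev/null && python3 f.py &&
python3 -m jog '[[0,0,1,0,0,0],[0,0,0,0,0,0],[0,0,0,0,0,0]]' >/dev/null && python3 f.py &&
python3 -m jog '[[0,0,0.7,0,0,0],[0,0,0,0,0,0],[0,0,0,0,0,0]]' >/dev/null && python3 f.py &&
python3 -m jog '[[0,0,0.7,0,0,0],[0,0,0,0,0,0],[0,0,0,0,0,0]]' >/dev/null && python3 f.py &&
python3 -m jog '[[0,0,0.7,0,0,0],[0,0,0,0,0,0],[0,0,0,0,0,0]]' >/dev/null && python3 f.py &&
python3 -m jog '[[0,0,0.7,0,0,0],[0,0,0,0,0,0],[0,0,0,0,0,0]]' >/dev/null && python3 f.py
```

```text
t 22.63 p [531.4 191.3 149. ] o [-0.955 -2.993  0.   ] q6 -0.629 F [ 0.3 -0.2 -1.5] M [-0.02 -0.03  0.06] w 17.5 g 30.0
t 22.88 p [531.4 191.3 148. ] o [-0.955 -2.993  0.   ] q6 -0.629 F [-0.7 -0.3 -1.5] M [-0.04  0.    0.  ] w 17.3 g 30.0
t 23.13 p [531.4 191.2 147.3] o [-0.955 -2.993  0.   ] q6 -0.629 F [-0.5  0.  -0.6] M [-0.    0.04  0.02] w 17.3 g 30.0
t 23.38 p [531.5 191.3 146.7] o [0.955 2.993 0.   ] q6 -0.629 F [ 0.9 -0.2 -1. ] M [-0.05 -0.01 -0.04] w 17.3 g 30.0
t 23.63 p [531.6 191.3 146.6] o [0.955 2.993 0.   ] q6 -0.629 F [-1.4 -0.4  5.1] M [-0.2   0.32 -0.01] w 17.5 g 30.0
t 23.88 p [531.6 191.3 146.6] o [9.550e-01 2.992e+00 1.000e-03] q6 -0.629 F [-3.8 -1.2 10.8] M [-0.3   0.66  0.04] w 17.1 g 30.0
```

Contact at 146.6, the height computed for full seating (146.7), pressing with about 11 N. I'll relieve the load, release, retreat and check.

```bash

python3 -m jog '[[0,0,-1,0,0,0],[0,0,0,0,0,0]]' >/dev/null
python3 -m jog '[[0,0,0,0,0,0],[0,0,0,0,0,0],[0,0,0,0,0,0],[0,0,0,0,0,0],[0,0,0,0,0,0]]' 50 >/dev/null
python3 -m jog '[[0,0,-10,0,0,0],[0,0,-25,0,0,0],[0,0,-35,0,0,0],[0,0,-35,0,0,0],[0,0,0,0,0,0]]' >/dev/null
python3 -m jog '[[0,0,0,0,0,0],[0,0,0,0,0,0],[0,0,0,0,0,0]]' >/dev/null
python3 -c "
from h import *
st(); d=eyes.get_image('wrist'); np.savez('pics/w6.npz',**d); P=cloud(d); ring(d,170)
near=np.hypot(P[...,0]-532,P[...,1]-191)<40
for lo,hi in ((160,176),(190,205)):
  q=P[near&(P[...,2]>lo)&(P[...,2]<hi)]; A=np.c_[q[:,:2]-[532,191],np.ones(len(q))]; print(lo,len(q),'plane fit',np.linalg.lstsq(A,q[:,2],rcond=None)[0].round(3),cv2.minEnclosingCircle(q[:,:2].astype(np.float32)))
s=eyes.get_image('scene')
a=cv2.resize(d['img'][130:280,180:380],(400,300),interpolation=2); b=cv2.resize(s['img'][160:250,360:480],(400,300),interpolation=2)
cv2.imwrite('pics/c6.png',np.hstack([a,b])[...,::-1])
v,u=np.mgrid[150:260,230:340]; Q=np.array([plane(d,x,y,163) for x,y in zip(u.ravel(),v.ravel())])
r=np.hypot(Q[:,0]-532.1,Q[:,1]-191.3); g=d['img'][150:260,230:340].mean(2).ravel(); k=(r>26)&(r<29.5)&(g<90)&(Q[:,0]>542)
a=np.degrees(np.arctan2(Q[k,1]-191.3,Q[k,0]-532.1)); print('mark',k.sum(),a.mean(),a.std())
"
```

```text
t 25.13 p [530.5 191.  250.1] o [-9.550e-01 -2.991e+00  2.000e-03] q6 -0.629 F [ 0.3 -0.4 -0.9] M [-0.01  0.02  0.01] w 50.0 g 0.0
ring 534.0 191.2 r 26.2 ri 8.7 z 168.8 mean [531.2 192.3]
[(-28, 127), (-84, 129), (-52, 129), (-76, 130), (-60, 130), (-44, 130)]
160 3356 plane fit [ 4.40000e-02 -2.80000e-02  1.67096e+02] ((532.3945922851562, 191.4224395751953), 30.10789680480957)
190 479 plane fit [ 9.40000e-02 -7.90000e-02  1.96062e+02] ((532.99072265625, 191.1562957763672), 8.919074058532715)
mark 0 nan nan<string>:12: RuntimeWarning: Mean of empty slice.
  ret = ret.dtype.type(ret / rcount)
  ret = _var(a, axis=axis, dtype=dtype, out=out, ddof=ddof,
  arrmean = um.true_divide(arrmean, div, out=arrmean,
  ret = ret.dtype.type(ret / rcount)
```

View pics/c6.png

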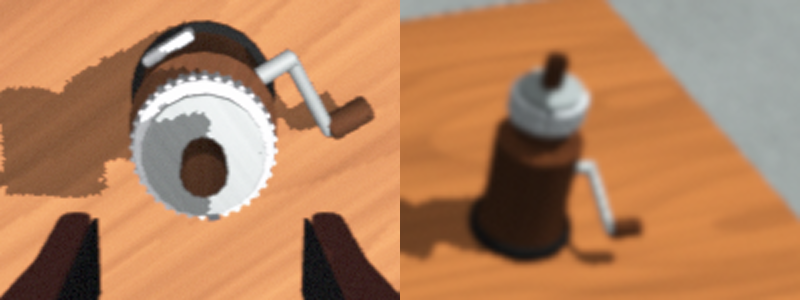

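The wrist crop shows the plate concentric on the ring, with the mark at crop pixel (213,217). The scene crop shows the lid sitting on the mill. One last check of plate tilt and the bystanders.

```bash
python3 -c "
from h import *
d=dict(np.load('pics/w6.npz')); P=cloud(d); x,y=P[...,0]-532.3,P[...,1]-191.2; r=np.hypot(x,y)
k=(r<23.5)&(r>12)&(P[...,2]>160)&(P[...,2]<178); A=np.c_[x[k],y[k],np.ones(k.sum())]; print('plate',np.linalg.lstsq(A,P[k][:,2],rcond=None)[0].round(3),P[k][:,2].std())
k=(r<7)&(P[...,2]>192); A=np.c_[x[k],y[k],np.ones(k.sum())]; print('knob',np.linalg.lstsq(A,P[k][:,2],rcond=None)[0].round(3),k.sum())
t0=np.load('pics/top0.npz')['img'].astype(int); t=eyes.get_image('top')['img'].astype(int); D=(abs(t-t0).max(2)>60).astype(np.uint8)
n,_,s,c=cv2.connectedComponentsWithStats(cv2.morphologyEx(D,cv2.MORPH_OPEN,np.ones((3,3)))); print([tuple(a[:5]) for a in s[1:]])
st()"
```

```text
plate [ 9.00000e-03 -3.00000e-03  1.68779e+02] 0.7973813518135464
knob [ 2.30000e-02 -1.00000e-02  1.96724e+02] 293
[(np.int32(0), np.int32(138), np.int32(131), np.int32(194), np.int32(11441)), (np.int32(116), np.int32(189), np.int32(5), np.int32(4), np.int32(18)), (np.int32(168), np.int32(196), np.int32(8), np.int32(6), np.int32(43)), (np.int32(42), np.int32(209), np.int32(6), np.int32(4), np.int32(18)), (np.int32(165), np.int32(221), np.int32(4), np.int32(3), np.int32(12)), (np.int32(287), np.int32(225), np.int32(20), np.int32(20), np.int32(286)), (np.int32(0), np.int32(265), np.int32(31), np.int32(21), np.int32(321)), (np.int32(0), np.int32(360), np.int32(74), np.int32(60), np.int32(3019)), (np.int32(81), np.int32(361), np.int32(5), np.int32(9), np.int32(38)), (np.int32(244), np.int32(401), np.int32(13), np.int32(10), np.int32(99)), (np.int32(11), np.int32(405), np.int32(4), np.int32(5), np.int32(16)), (np.int32(162), np.int32(405), np.int32(23), np.int32(15), np.int32(263)), (np.int32(4), np.int32(411), np.int32(7), np.int32(6), np.int32(32)), (np.int32(0), np.int32(414), np.int32(2), np.int32(3), np.int32(6)), (np.int32(12), np.int32(414), np.int32(4), np.int32(3), np.int32(12)), (np.int32(18), np.int32(415), np.int32(6), np.int32(5), np.int32(20)), (np.int32(30), np.int32(418), np.int32(3), np.int32(2), np.int32(6)), (np.int32(111), np.int32(418), np.int32(3), np.int32(2), np.int32(6)), (np.int32(160), np.int32(418), np.int32(3), np.int32(2), np.int32(6))]
t 25.28 p [530.7 191.  250. ] o [-9.540e-01 -2.991e+00  2.000e-03] q6 -0.629 F [-0.3  0.   0.5] M [-0.   -0.05  0.02] w 49.8 g 0.0
```

The plate is level (tilt under 0.01 rad) at seated height. In the top view, only the arm, its shadow and the lid's old spot changed. Handing in.

```bash
python3 -c "
from workcell import ticket
print(ticket.close_job())"
```

```text
the job is handed in; nothing more can be done
None
```

I turned the ring four clicks to a firm burr touch (peak 0.65 N m, slightly over the 0.6 you gave but well under the 1.2 jam limit), backed it off three clicks, and seated the lid level in the ring's mouth; nothing else was moved and the job is handed in, at about 25 s on the robot's clock.

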